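# Unlock a battery pack with the release key

### The arm

A 6-joint arm with a two-finger parallel gripper is mounted at the origin on the work surface. World frame = base frame: x ahead of the robot, y to its left, z up, the work surface at z = 0. Lengths are in m, angles in rad, forces in N, time in s.
With the tool pointing down it reaches from about 0.35 to 0.975 m from the base axis. Payload 4.9 kg.
Tool frame: the origin (TCP) lies midway between the tips of the shut fingers; the grasp point (between the pads) lies 19 mm behind it; z points along the fingers, y is the direction in which the jaws open and shut (so a half turn about z gives the same grasp; the last joint's range is limited). The gripper opens to 85 mm and grips with 20 to 120 N. Pads are 22 mm wide; open, the fingers measure 114 mm over their backs; the gripper's body (76 mm by 85 mm) begins 54 mm behind the grasp point. The pads swing forward as they close: fully open they stand 13 mm farther back than shut.
Start: joints at [-1.297, 0.053, 1.613, -0, 1.476, -0.119], TCP at [0.239, -0.577, 0.231] pointing down, gripper open.
Joint ranges: [-3.01, 3.01], [-1.01, 2.22], [0.06, 2.58], [-1.02, 4.17], [0.09, 2.62], [-3.14, 3.14]. Speed limits (rad/s): [2.57, 2.57, 3.14, 3.14, 3.14, 3.14].

### API

Orientations are given as a unit quaternion [w, x, y, z].
In Python, from plant import manip gives the robot as it stands. The module is installed in compiled form; this text tells all that it offers.
- The arm moves only by the tool move_arm, never from a script. Its argument "rows" is a list of rows, each an object of numbers: "tx", "ty", "tz": the shift along the tool's x, y, z in m; "ax", "ay", "az": the turn, a rotation vector about the tool's x, y, z in degrees; "jaw": the closure in counts, from 0 (fully open) to 255 (shut). In form: [{"tx": .., "ty": .., "tz": .., "ax": .., "ay": .., "az": .., "jaw": ..}, ...]. A call has 1 to 12 rows; each row shifts and turns the pose as measured when the row begins, along the tool's axes as they then stand; what a row does not reach is not made up. A row lasts 1/10 s, in which the tool goes at most 50 mm and 8.59 degrees, less where a joint would pass 70% of its speed; a pose out of reach is approached as far as the arm can. A call with a gripper value outside its range is refused whole. The fingers move at their own pace and stop on an object; the grip force is fixed at half the most. Time passes only in rows, so rows that do not move let the fingers close. It gives the time, the measured TCP pose, the force and the opening at its end, in the units of the state.
- manip.state(): the state, without advancing time (a new reading comes with each control period).
- manip.grab_frame(name): name is "scene" or "top" or "wrist"; returns a dict with "color" (420x560x3 uint8, red, green, blue), "intrinsics" (3x3 intrinsics, pixels), "R" (3x3) and "t" (3): a world point X has camera coordinates R X + t. Camera axes: x right, y down, z forward; pixel columns grow to the right and rows downward; lengths in m; the calibration is good to about 2 mm. The wrist camera is an equidistant fisheye: a pixel r from the principal point sees the ray r / f radians off the axis. A picture is of the moment at which its call begins. There is no depth.
- manip.job_done(): hands the job in, once; it reports no verdict.
The state is a dict: "time": time; "joint_pos": joint angles; "joint_vel": joint speeds; "joint_efforts": joint torques, N m; "tool_pos": TCP position; "tool_rot": TCP orientation; "contact_force": force on the tool from outside, world axes, zero at the start; "ft_torque": the same for the moment, N m; "gripper_width": opening from 0.0 (shut) to 1.0 (fully open).
Only numpy, scipy, OpenCV 4.12 (cv2) and the standard library are available. Lean on these libraries where they do the work, as an engineer would, in place of code of your own. Each camera call takes 0.05 s, during which the arm holds its last target.

### The job

Unlock the battery pack in the charging dock: take the release key (the tool with the flat, bar-shaped grip) from its stand, put its rod down through the narrow slot in the end of the dock and push it fully home, until its collar rests on the dock and the hidden latch tab is pressed down. Leave the key standing upright in the slot and let go of it.

Things in the scene. Friction and masses are not known exactly. Their poses are not given: they have to be found in the camera images.
- key: Release key, 101 mm, 90 g, loose, upright in one of three like stands. Steel rod 8 mm thick, 50 mm long; above it a steel collar, 48 mm across, 5 mm thick; above that a flat black bar grip, 46 tall, 32 wide along the key's x, 16 thick along its y, its middle 78 mm above the tip. Origin: the rod's tip (bottom); z up to the grip. The other tools have a round barrel grip and a ball grip.
- stand_a: The fixed aluminium stand that holds the key at the start, 56 x 56 mm, 62 mm tall; origin at the centre of its underside, z up. Its round hole is 15 mm wide and 56 mm deep; the key's collar rests on its top, hiding the rod. Lift the key straight up over 55 mm to clear it. Two like stands nearby hold the other tools; which place is which varies.
- slot (a point): Centre of the latch slot's mouth, in the flat top of the fixed grey dock, 70 mm above the bench. Upright walls, 34 mm along the dock's x, 22 mm along its y; axes are the dock's, z up. The dock is 120 (x) by 190 mm (y), 70 tall; the slot is in the block at its +y end, 27 mm from that edge. The black battery pack lies in the bay on the -y side, about level with the top. Place and yaw vary.
- tab (a joint): How far the hidden latch tab is pressed, m: 0 at rest, 0.016 at its stop. A pale plate 30 x 18 mm inside the slot, 38 mm below the mouth. Stiff (about 10 N to move), no spring: it stays where it is pushed. A key pushed home, collar on the dock, presses it 0.012. As it sinks the battery pack rises by 0.7 of that, ending about 6 mm above the dock.

How it is judged:
By the outcome, as a careful person would: the job done as asked, in the order asked, and still so for the second after the job is handed in, with the robot touching nothing.
It also fails if it takes over 38 s, if anything falls off the work surface, if the arm or the gripper's body presses on something with over 40 N, if the wrist force passes 120 N, or if a joint passes its speed limit or range.

## Working session

There is one attempt and no reset: what is moved stays moved. The work goes in short steps, Python scripts to look and compute and a tool call to move; the robot and the scene stay as the last step left them, time stands still between calls to the robot, and variables do not carry over. Pictures are saved under pics/ and viewed, and the job is handed in when it is done.

Besides the shell and the picture viewer there is one more tool, called after "Request:" as a command line: name --argument value ..., lists and objects as JSON in quotes. move_arm: Moves the arm, as the interface text tells. Its arguments: {"type":"object","properties":{"rows":{"type":"array"}},"required":["rows"]}

```bash
mkdir -p pics; python3 - <<'E'
from plant import manip
import cv2,pickle
d={}
for n in ("scene","top","wrist"):
    f=manip.grab_frame(n); d[n]=f
    cv2.imwrite(f"pics/{n}0.png",f["color"][:,:,::-1]); print(n,f["intrinsics"].round(1).tolist(),f["R"].round(3).tolist(),f["t"].round(3).tolist())
pickle.dump(d,open("f0.pkl","wb"))
print(manip.state())
E
```

```text
scene [[379.7, 0.0, 287.5], [0.0, 379.7, 202.7], [0.0, 0.0, 1.0]] [[-0.185, 0.983, -0.005], [0.499, 0.089, -0.862], [-0.847, -0.162, -0.507]] [0.121, -0.176, 1.278]
top [[408.5, 0.0, 277.8], [0.0, 408.5, 203.5], [0.0, 0.0, 1.0]] [[-0.002, -1.0, 0.025], [-0.981, -0.003, -0.196], [0.196, -0.025, -0.98]] [-0.036, 0.546, 0.814]
wrist [[325.2, 0.0, 274.9], [0.0, 325.2, 212.4], [0.0, 0.0, 1.0]] [[0.383, -0.924, -0.002], [-0.884, -0.367, 0.288], [-0.267, -0.109, -0.957]] [-0.623, -0.038, 0.379]
{'time': 0.15, 'joint_pos': array([-1.29698728e+00,  5.32508485e-02,  1.61398462e+00, -8.08806158e-06,
        1.47597827e+00, -1.18999992e-01]), 'joint_vel': array([ 0.00093144, -0.00265719, -0.00516889,  0.00041095,  0.0004799 ,
       -0.00076306]), 'joint_efforts': array([ 1.42597128e-04, -3.94242954e+01, -3.70720875e+01, -1.25266793e-04,
        4.61420976e-03,  1.32795432e-05]), 'tool_pos': array([ 0.23910733, -0.57693054,  0.23031353]), 'tool_rot': array([-8.07803665e-04,  9.80774156e-01,  1.95144559e-01, -6.66904817e-05]), 'contact_force': array([ 1.14546512, -0.75344257,  0.28296001]), 'ft_torque': array([ 0.0206494 , -0.02613511,  0.03450738]), 'gripper_width': 0.997124307200658}
```

View pics/scene0.png

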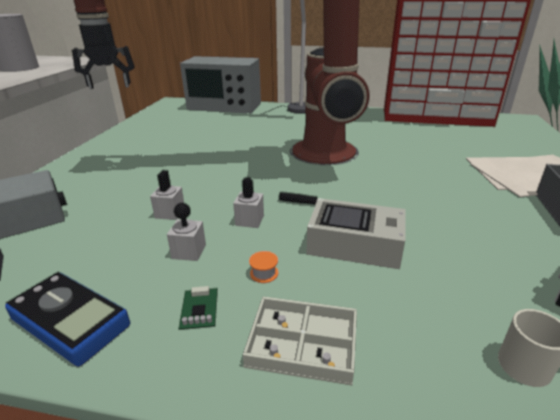

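View pics/top0.png

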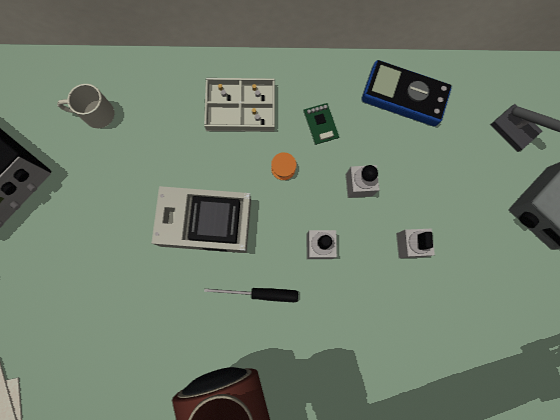

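View pics/wrist0.png

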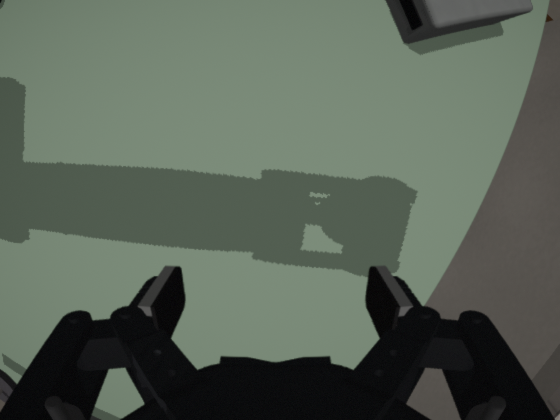

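Three stands are visible in the top view: ball at (368,175), round at (324,241), and probably the bar grip at (425,240). The slot is at about (168,215). I'll zoom in to confirm.

```bash
python3 - <<'E'
import cv2,numpy as np
t=cv2.imread("pics/top0.png");s=cv2.imread("pics/scene0.png")
a=cv2.resize(t[215:275,295:445],None,fx=5,fy=5,interpolation=cv2.INTER_CUBIC)
b=cv2.resize(t[180:255,145:255],None,fx=7,fy=7,interpolation=cv2.INTER_CUBIC)
c=cv2.resize(s[160:235,140:280],None,fx=5,fy=5,interpolation=cv2.INTER_CUBIC)
cv2.imwrite("pics/za.png",a);cv2.imwrite("pics/zb.png",b);cv2.imwrite("pics/zc.png",c)
E
```

```text
(no output)
```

View pics/za.png

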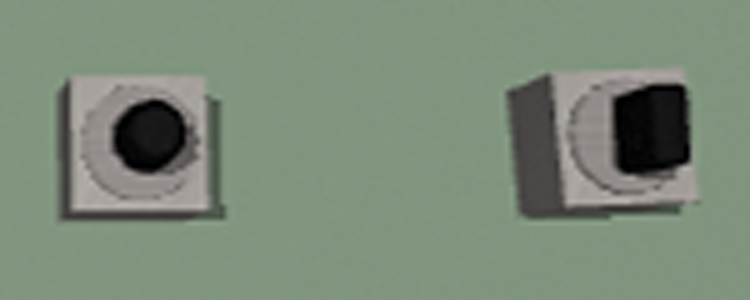

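View pics/zb.png

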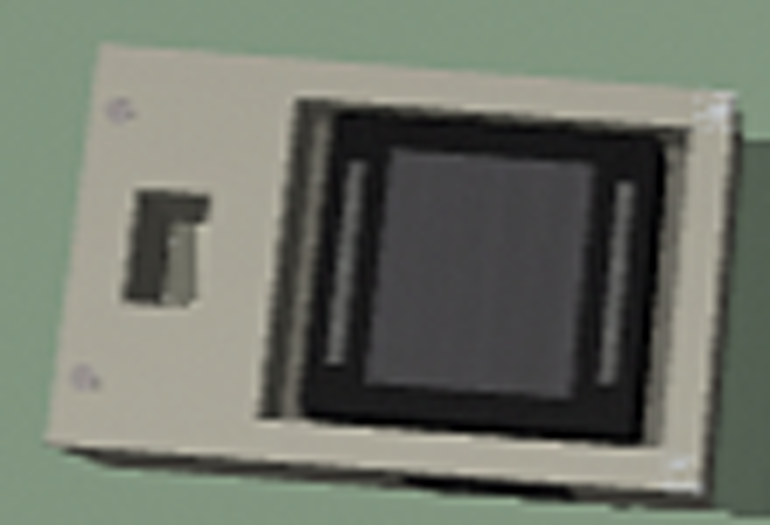

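View pics/zc.png

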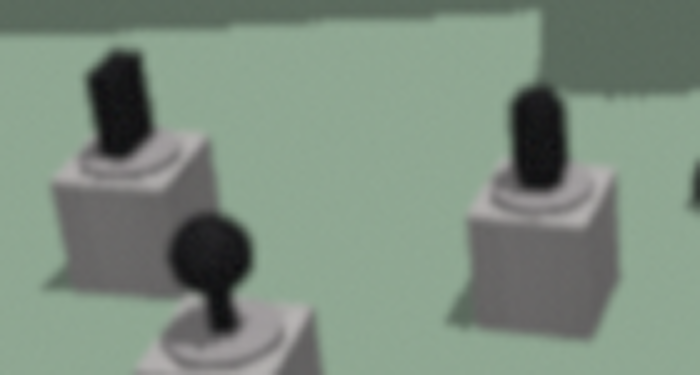

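```bash
cat >h.py <<'E'
import numpy as np
def ray(f,p,z):
    K=f["intrinsics"];d=f["R"].T@np.linalg.solve(K,[p[0],p[1],1]);c=-f["R"].T@f["t"]
    return c+d*(z-c[2])/d[2]
def proj(f,X):
    q=f["intrinsics"]@(f["R"]@np.array(X)+f["t"]);return q[:2]/q[2]
E
python3 - <<'E'
from h import *;import pickle
d=pickle.load(open("f0.pkl","rb"));t=d["top"];s=d["scene"]
def go(name,f,pts,k,o,z):
    P=np.array([ray(f,((x+.5)/k-.5+o[0],(y+.5)/k-.5+o[1]),z) for x,y in pts])
    e=np.diff(np.vstack([P,P[:1]]),axis=0)[:,:2]
    print(name,"c",P.mean(0).round(4),"len",np.linalg.norm(e,axis=1).round(4),"ang",np.degrees(np.arctan2(e[:,1],e[:,0])).round(1))
    return P
go("grip top",t,[(652,88),(690,85),(690,165),(652,172)],5,(295,215),.113)
go("stand",t,[(550,73),(683,68),(697,200),(567,208)],5,(295,215),.062)
go("dock",t,[(100,45),(738,92),(705,495),(48,440)],7,(145,180),.07)
go("slot",t,[(137,188),(212,193),(197,303),(122,300)],7,(145,180),.07)
# scene
go("stand sc",s,[(52,185),(95,130),(212,137),(167,188)],5,(140,160),.062)
print("collar sc",ray(s,(140+129/5,160+154/5),.067))
print("slot top px->scene", proj(s,ray(t,(168.5,215),.07)))
E
```

```text
grip top c [ 0.4623 -0.3311  0.113 ] len [0.0153 0.0316 0.0155 0.0331] ang [-85.5 175.6 100.2  -4.2]
stand c [ 0.4639 -0.3315  0.062 ] len [0.0566 0.0552 0.0547 0.0564] ang [ -87.8 -178.3   93.4    3.6]
dock c [0.5135 0.1218 0.07  ] len [0.1908 0.1205 0.1913 0.1183] ang [-94.1 176.1  85.2  -4.2]
slot c [0.5192 0.1898 0.07  ] len [0.0222 0.033  0.0219 0.0336] ang [-93.8 175.1  87.8  -4.5]
stand sc c [ 0.4659 -0.33    0.062 ] len [0.0549 0.0599 0.051  0.0546] ang [-173.5   93.1    0.6  -82.9]
collar sc [ 0.47124353 -0.32691048  0.067     ]
slot top px->scene [391.14844853 221.79312096]
```

The bar grip's centre is at (0.463, -0.331) with yaw near 0. The slot is at (0.519, 0.190) with dock yaw about -4°, and the measured sizes match those given. Next I move above the key.

Request:
move_arm --rows '[{"az":7.5,"jaw":0},{"az":7.5,"jaw":0},{"az":7.5,"jaw":0},{"tx":0.03,"ty":-0.033,"jaw":0},{"tx":0.03,"ty":-0.033,"jaw":0},{"tx":0.03,"ty":-0.033,"jaw":0},{"tx":0.03,"ty":-0.033,"jaw":0},{"tx":0.03,"ty":-0.033,"jaw":0},{"tx":0.03,"ty":-0.033,"jaw":0},{"tx":0.03,"ty":-0.033,"jaw":0},{"jaw":0}]'

```text
schema error: expected keys tx, ty, tz, ax, ay, az, jaw
```

```bash
cat >>h.py <<'E'
from scipy.spatial.transform import Rotation as Ro
def st():
    from plant import manip
    s=manip.state();q=s["tool_rot"];R=Ro.from_quat([q[1],q[2],q[3],q[0]]).as_matrix()
    print("t",round(s["time"],2),"p",s["tool_pos"].round(4),"yaw x",np.degrees(np.arctan2(R[1,0],R[0,0])).round(1),"z",R[:,2].round(3),"F",s["contact_force"].round(1),"w",round(s["gripper_width"],3),"j",s["joint_pos"].round(2))
    return s["tool_pos"],R
def delta(p,R,target): print("tool delta",(R.T@(np.array(target)-p)).round(4))
def projw(f,X):
    c=f["R"]@np.array(X)+f["t"];th=np.arctan2(np.hypot(c[0],c[1]),c[2]);u=c[:2]/np.hypot(c[0],c[1])*th
    K=f["intrinsics"];return u*[K[0,0],K[1,1]]+K[:2,2]
def rayw(f,p,z):
    K=f["intrinsics"];u=(np.array(p)-K[:2,2])/[K[0,0],K[1,1]];r=np.hypot(*u)
    c=np.r_[u/r*np.sin(r),np.cos(r)];d=f["R"].T@c;o=-f["R"].T@f["t"];return o+d*(z-o[2])/d[2]
E
python3 - <<'E'
from h import *;from plant import manip;import cv2,pickle
p,R=st();delta(p,R,(.463,-.331,.2))
f=manip.grab_frame("wrist");pickle.dump(f,open("w1.pkl","wb"));cv2.imwrite("pics/w1.png",f["color"][:,:,::-1])
print(projw(f,(.463,-.331,.113)))
E
```

```text
t 0.15 p [ 0.2391 -0.5769  0.2303] yaw x 22.5 z [-0.     0.002 -1.   ] F [ 1.1 -0.8  0.3] w 0.997 j [-1.3   0.05  1.61 -0.    1.48 -0.12]
tool delta [ 0.301  -0.1414  0.0306]
[126.5945424  -97.88777903]
```

View pics/w1.png

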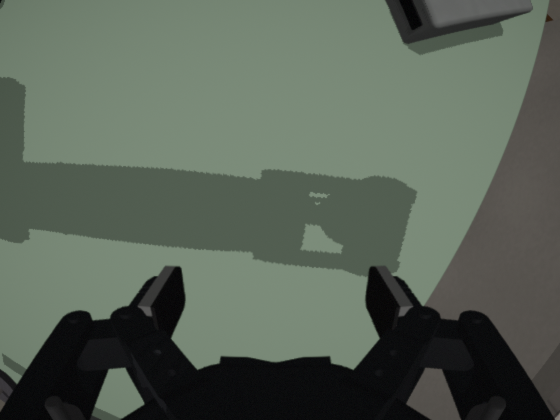

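The call was refused because every row needs all seven keys, so the arm hasn't moved. I'll resend with full rows.

Request:
move_arm --rows '[{"tx":0,"ty":0,"tz":0,"ax":0,"ay":0,"az":7.5,"jaw":0},{"tx":0,"ty":0,"tz":0,"ax":0,"ay":0,"az":7.5,"jaw":0},{"tx":0,"ty":0,"tz":0,"ax":0,"ay":0,"az":7.5,"jaw":0},{"tx":0.03,"ty":-0.033,"tz":0,"ax":0,"ay":0,"az":0,"jaw":0},{"tx":0.03,"ty":-0.033,"tz":0,"ax":0,"ay":0,"az":0,"jaw":0},{"tx":0.03,"ty":-0.033,"tz":0,"ax":0,"ay":0,"az":0,"jaw":0},{"tx":0.03,"ty":-0.033,"tz":0,"ax":0,"ay":0,"az":0,"jaw":0},{"tx":0.03,"ty":-0.033,"tz":0,"ax":0,"ay":0,"az":0,"jaw":0},{"tx":0.03,"ty":-0.033,"tz":0,"ax":0,"ay":0,"az":0,"jaw":0},{"tx":0.03,"ty":-0.033,"tz":0,"ax":0,"ay":0,"az":0,"jaw":0},{"tx":0,"ty":0,"tz":0,"ax":0,"ay":0,"az":0,"jaw":0}]'

```text
time: 1.3
tool_pos: [0.4588, -0.3414, 0.2275]
tool_rot: [-0.003, 1.0, -0.011, -0.001]
contact_force: [-0.3, -0.2, 0.7]
gripper_width: 1.004
```

```bash
python3 - <<'E'
from h import *;from plant import manip;import cv2,pickle
p,R=st();delta(p,R,(.463,-.331,.2))
f=manip.grab_frame("wrist");pickle.dump(f,open("w1.pkl","wb"));cv2.imwrite("pics/w2.png",f["color"][:,:,::-1])
print(projw(f,(.463,-.331,.113)))
E
```

```text
t 1.3 p [ 0.4588 -0.3414  0.2275] yaw x -1.3 z [-0.001  0.005 -1.   ] F [-0.3 -0.2  0.7] w 1.004 j [-0.77 -0.07  1.74  0.    1.47  0.82]
tool delta [ 0.004  -0.0103  0.0276]
[263.38514091 201.29552198]
```

View pics/w2.png

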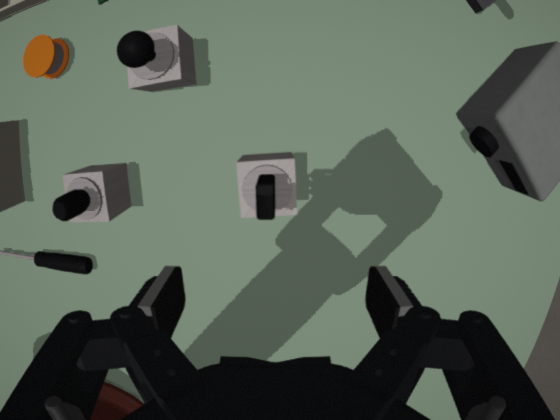

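```bash
python3 - <<'E'
import cv2
w=cv2.imread("pics/w2.png");cv2.imwrite("pics/w2z.png",cv2.resize(w[145:225,230:305],None,fx=7,fy=7,interpolation=cv2.INTER_CUBIC)*1)
b=cv2.resize(w[145:225,230:305],None,fx=7,fy=7,interpolation=cv2.INTER_CUBIC);cv2.imwrite("pics/w2z.png",cv2.convertScaleAbs(b,alpha=2.5))
E
```

```text
(no output)
```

View pics/w2z.png

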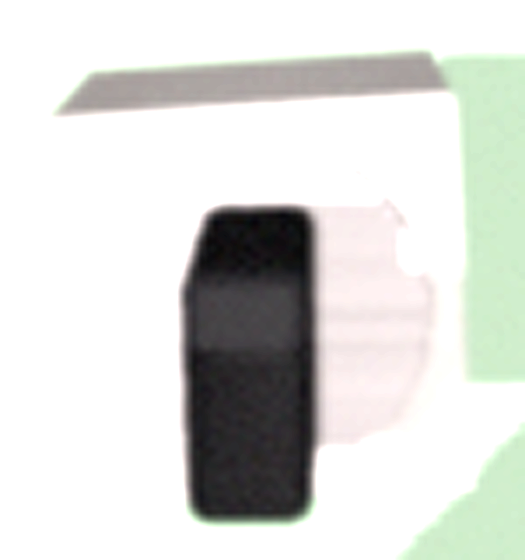

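```bash
python3 - <<'E'
from h import *;import pickle
f=pickle.load(open("w1.pkl","rb"))
P=np.array([rayw(f,((x+.5)/7-.5+230,(y+.5)/7-.5+145),.113) for x,y in [(186,283),(314,283),(312,518),(188,518)]])
e=np.diff(np.vstack([P,P[:1]]),axis=0)[:,:2];print(P.mean(0),np.linalg.norm(e,axis=1),np.degrees(np.arctan2(e[:,1],e[:,0])))
E
```

```text
[ 0.46235549 -0.33252583  0.113     ] [0.01480464 0.02851536 0.01476142 0.02855419] [-91.31877086 178.21655114  88.83321665  -1.69598871]
```

The wrist view agrees with the top view: grip top at (0.4625, -0.332), yaw about -1.5°, in line with the jaws. Next I centre and go down.

Request:
move_arm --rows '[{"tx":0.004,"ty":-0.01,"tz":0.02,"ax":0,"ay":0,"az":0,"jaw":0},{"tx":0,"ty":0,"tz":0.03,"ax":0,"ay":0,"az":0,"jaw":0},{"tx":0,"ty":0,"tz":0.03,"ax":0,"ay":0,"az":0,"jaw":0},{"tx":0,"ty":0,"tz":0,"ax":0,"ay":0,"az":0,"jaw":0}]'

```text
time: 1.75
tool_pos: [0.4605, -0.3357, 0.1467]
tool_rot: [-0.0, 1.0, -0.013, -0.001]
contact_force: [-0.6, 1.0, 0.2]
gripper_width: 0.998
```

```bash
python3 - <<'E'
from h import *
p,R=st();delta(p,R,(.4625,-.332,.075))
E
```

```text
t 1.75 p [ 0.4605 -0.3357  0.1467] yaw x -1.5 z [-0.001  0.    -1.   ] F [-0.6  1.   0.2] w 0.998 j [-0.76 -0.01  1.82 -0.    1.33  0.84]
tool delta [ 0.002  -0.0037  0.0717]
```

Request:
move_arm --rows '[{"tx":0.002,"ty":-0.004,"tz":0.0,"ax":0,"ay":0,"az":0,"jaw":0},{"tx":0,"ty":0,"tz":0.025,"ax":0,"ay":0,"az":0,"jaw":0},{"tx":0,"ty":0,"tz":0.025,"ax":0,"ay":0,"az":0,"jaw":0},{"tx":0,"ty":0,"tz":0.02,"ax":0,"ay":0,"az":0,"jaw":0},{"tx":0,"ty":0,"tz":0,"ax":0,"ay":0,"az":0,"jaw":0}]'

```text
time: 2.25
tool_pos: [0.4649, -0.3379, 0.0841]
tool_rot: [0.004, 1.0, -0.015, 0.004]
contact_force: [0.1, 0.7, -0.6]
gripper_width: 0.997
```

```bash
python3 - <<'E'
from h import *
p,R=st();delta(p,R,(.4625,-.332,.075))
E
```

```text
t 2.25 p [ 0.4649 -0.3379  0.0841] yaw x -1.7 z [ 0.007 -0.009 -1.   ] F [ 0.1  0.7 -0.6] w 0.997 j [-0.76  0.06  1.86 -0.    1.21  0.84]
tool delta [-0.0027 -0.0059  0.0091]
```

Request:
move_arm --rows '[{"tx":0,"ty":0,"tz":0,"ax":0,"ay":0,"az":0,"jaw":0},{"tx":0,"ty":0,"tz":0,"ax":0,"ay":0,"az":0,"jaw":0}]'

```text
time: 2.45
tool_pos: [0.4663, -0.3399, 0.0881]
tool_rot: [0.006, 1.0, -0.016, 0.006]
contact_force: [0.0, 0.8, -0.5]
gripper_width: 0.999
```

```bash
python3 - <<'E'
from h import *
p,R=st();delta(p,R,(.4625,-.332,.075))
z=R.T@np.array([0,0,-1.]);print("tilt fix deg ax,ay",np.degrees([-z[1],z[0]]).round(2))
E
```

```text
t 2.45 p [ 0.4663 -0.3399  0.0881] yaw x -1.8 z [ 0.011 -0.012 -1.   ] F [ 0.   0.8 -0.5] w 0.999 j [-0.76  0.06  1.85 -0.    1.21  0.84]
tool delta [-0.0042 -0.0079  0.0129]
tilt fix deg ax,ay [ 0.69 -0.66]
```

Request:
move_arm --rows '[{"tx":-0.004,"ty":-0.008,"tz":0.01,"ax":0.7,"ay":-0.7,"az":0,"jaw":0}]'

```text
time: 2.55
tool_pos: [0.4645, -0.3338, 0.0814]
tool_rot: [0.002, 1.0, -0.016, 0.002]
contact_force: [0.7, 0.2, -0.1]
gripper_width: 1.002
```

```bash
cat >>h.py <<'E'
def chk(t):
    p,R=st();delta(p,R,t);z=R.T@np.array([0,0,-1.]);print("tilt fix deg ax,ay",np.degrees([-z[1],z[0]]).round(2))
E
python3 - <<'E'
from h import *
chk((.4625,-.332,.075))
E
```

```text
t 2.55 p [ 0.4645 -0.3338  0.0814] yaw x -1.8 z [ 0.004 -0.004 -1.   ] F [ 0.7  0.2 -0.1] w 1.002 j [-0.75  0.06  1.86 -0.    1.21  0.85]
tool delta [-0.0021 -0.0018  0.0064]
tilt fix deg ax,ay [ 0.22 -0.22]
```

Request:
move_arm --rows '[{"tx":-0.003,"ty":-0.003,"tz":0.008,"ax":0.4,"ay":-0.4,"az":0,"jaw":0}]'

```text
time: 2.65
tool_pos: [0.4617, -0.3304, 0.0736]
tool_rot: [-0.002, 1.0, -0.016, -0.001]
contact_force: [-0.2, 0.7, -0.3]
gripper_width: 0.999
```

```bash
python3 - <<'E'
from h import *;from plant import manip;import cv2
chk((.4625,-.332,.075))
f=manip.grab_frame("wrist");cv2.imwrite("pics/w3.png",f["color"][:,:,::-1])
chk((.4625,-.332,.075))
E
```

```text
t 2.65 p [ 0.4617 -0.3304  0.0736] yaw x -1.8 z [-0.003  0.003 -1.   ] F [-0.2  0.7 -0.3] w 0.999 j [-0.75  0.07  1.87  0.    1.2   0.85]
tool delta [ 0.0009  0.0016 -0.0014]
tilt fix deg ax,ay [-0.19  0.17]
t 2.7 p [ 0.4609 -0.3298  0.0723] yaw x -1.8 z [-0.005  0.005 -1.   ] F [ 0.3  0.  -0.7] w 0.998 j [-0.75  0.07  1.87  0.    1.2   0.85]
tool delta [ 0.0016  0.0021 -0.0027]
tilt fix deg ax,ay [-0.26  0.27]
```

View pics/w3.png

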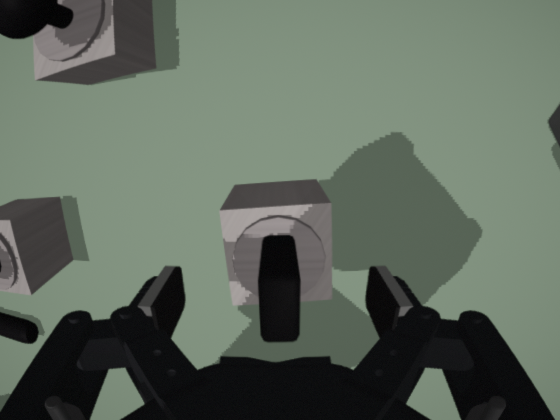

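The bar sits centred between the pads (grip columns 262–300, pads at about 180 and 370). I'll trim the pose and close the jaws.

Request:
move_arm --rows '[{"tx":0.001,"ty":0.001,"tz":-0.002,"ax":-0.2,"ay":0.2,"az":0,"jaw":0},{"tx":0,"ty":0,"tz":0,"ax":0,"ay":0,"az":0,"jaw":100},{"tx":0,"ty":0,"tz":0,"ax":0,"ay":0,"az":0,"jaw":100}]'

```text
time: 3.0
tool_pos: [0.4616, -0.3304, 0.0738]
tool_rot: [-0.001, 1.0, -0.016, -0.001]
contact_force: [0.6, 0.2, 0.1]
gripper_width: 0.691
```

```bash
python3 - <<'E'
from h import *
chk((.4625,-.332,.075))
E
```

```text
t 3.0 p [ 0.4616 -0.3304  0.0738] yaw x -1.8 z [-0.002  0.002 -1.   ] F [0.6 0.2 0.1] w 0.691 j [-0.75  0.07  1.87 -0.    1.2   0.85]
tool delta [ 0.0009  0.0016 -0.0012]
tilt fix deg ax,ay [-0.09  0.11]
```

Request:
move_arm --rows '[{"tx":0.001,"ty":0.001,"tz":-0.002,"ax":0,"ay":0,"az":0,"jaw":150},{"tx":0,"ty":0,"tz":0,"ax":0,"ay":0,"az":0,"jaw":255},{"tx":0,"ty":0,"tz":0,"ax":0,"ay":0,"az":0,"jaw":255},{"tx":0,"ty":0,"tz":0,"ax":0,"ay":0,"az":0,"jaw":255},{"tx":0,"ty":0,"tz":0,"ax":0,"ay":0,"az":0,"jaw":255}]'

```text
time: 3.5
tool_pos: [0.4629, -0.3318, 0.0764]
tool_rot: [-0.001, 1.0, -0.016, -0.001]
contact_force: [0.1, -0.1, 0.2]
gripper_width: 0.183
```

```bash
python3 - <<'E'
from h import *
chk((.4625,-.332,.075))
E
```

```text
t 3.5 p [ 0.4629 -0.3318  0.0764] yaw x -1.8 z [-0.001  0.001 -1.   ] F [ 0.1 -0.1  0.2] w 0.183 j [-0.75  0.07  1.87 -0.    1.21  0.85]
tool delta [-0.0004  0.0002  0.0014]
tilt fix deg ax,ay [-0.07  0.08]
```

The opening is 15.6 mm against a 16 mm bar, so the key is gripped. Lifting straight up.

Request:
move_arm --rows '[{"tx":0,"ty":0,"tz":0,"ax":0,"ay":0,"az":0,"jaw":255},{"tx":0,"ty":0,"tz":-0.01,"ax":0,"ay":0,"az":0,"jaw":255},{"tx":0,"ty":0,"tz":-0.015,"ax":0,"ay":0,"az":0,"jaw":255},{"tx":0,"ty":0,"tz":-0.015,"ax":0,"ay":0,"az":0,"jaw":255}]'

```text
time: 3.9
tool_pos: [0.4613, -0.3303, 0.116]
tool_rot: [-0.003, 1.0, -0.016, -0.003]
contact_force: [0.4, -0.7, -0.6]
gripper_width: 0.178
```

```bash
python3 - <<'E'
from h import *
chk((.4625,-.332,.2))
E
```

```text
t 3.9 p [ 0.4613 -0.3303  0.116 ] yaw x -1.8 z [-0.006  0.006 -1.   ] F [ 0.4 -0.7 -0.6] w 0.178 j [-0.75  0.02  1.84 -0.    1.28  0.85]
tool delta [ 0.0007  0.0012 -0.0841]
tilt fix deg ax,ay [-0.31  0.36]
```

Request:
move_arm --rows '[{"tx":0.001,"ty":0.001,"tz":-0.02,"ax":-0.2,"ay":0.2,"az":0,"jaw":255},{"tx":0.001,"ty":0.001,"tz":-0.025,"ax":0,"ay":0,"az":0,"jaw":255},{"tx":0,"ty":0,"tz":-0.025,"ax":0,"ay":0,"az":0,"jaw":255},{"tx":0,"ty":0,"tz":-0.02,"ax":0,"ay":0,"az":0,"jaw":255}]'

```text
time: 4.3
tool_pos: [0.4636, -0.3326, 0.2144]
tool_rot: [0.0, 1.0, -0.016, -0.0]
contact_force: [0.5, -0.7, -1.8]
gripper_width: 0.181
```

```bash
python3 - <<'E'
from h import *;from plant import manip;import cv2
chk((.519,.19,.2))
f=manip.grab_frame("scene");cv2.imwrite("pics/s1.png",f["color"][:,:,::-1])
E
```

```text
t 4.3 p [ 0.4636 -0.3326  0.2144] yaw x -1.8 z [-0. -0. -1.] F [ 0.5 -0.7 -1.8] w 0.181 j [-0.75 -0.07  1.76 -0.    1.45  0.85]
tool delta [ 0.039  -0.5241  0.0142]
tilt fix deg ax,ay [0.01 0.02]
```

View pics/s1.png

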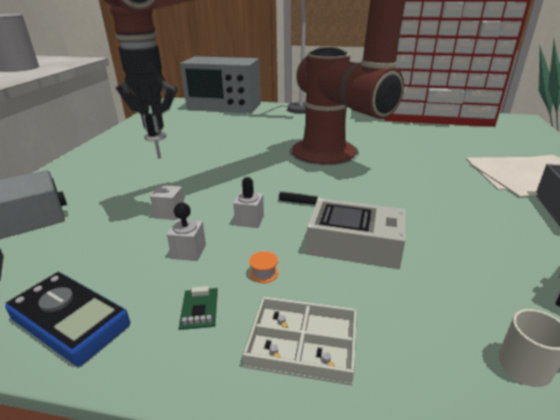

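The key is out of the stand (rod at about (157,150), stand at (167,200) empty). Carrying it to the dock.

Request:
move_arm --rows '[{"tx":0.002,"ty":-0.025,"tz":0,"ax":0,"ay":0,"az":0,"jaw":255},{"tx":0.003,"ty":-0.04,"tz":0,"ax":0,"ay":0,"az":0,"jaw":255},{"tx":0.003,"ty":-0.045,"tz":0,"ax":0,"ay":0,"az":0,"jaw":255},{"tx":0.003,"ty":-0.045,"tz":0,"ax":0,"ay":0,"az":0,"jaw":255},{"tx":0.003,"ty":-0.045,"tz":0,"ax":0,"ay":0,"az":0,"jaw":255},{"tx":0.003,"ty":-0.045,"tz":0,"ax":0,"ay":0,"az":0,"jaw":255},{"tx":0.003,"ty":-0.045,"tz":0,"ax":0,"ay":0,"az":0,"jaw":255},{"tx":0.003,"ty":-0.045,"tz":0,"ax":0,"ay":0,"az":0,"jaw":255},{"tx":0.003,"ty":-0.045,"tz":0,"ax":0,"ay":0,"az":0,"jaw":255}]'

```text
time: 5.25
tool_pos: [0.5067, 0.0515, 0.226]
tool_rot: [0.007, 1.0, -0.022, 0.011]
contact_force: [0.9, -0.1, -0.9]
gripper_width: 0.178
```

```bash
python3 - <<'E'
from h import *
chk((.519,.19,.2))
E
```

```text
t 5.25 p [0.5067 0.0515 0.226 ] yaw x -2.5 z [ 0.022 -0.015 -1.   ] F [ 0.9 -0.1 -0.9] w 0.178 j [-0.04 -0.24  1.9  -0.01  1.46  1.58]
tool delta [ 0.0057 -0.1392  0.0242]
tilt fix deg ax,ay [ 0.78 -1.29]
```

Request:
move_arm --rows '[{"tx":0.002,"ty":-0.04,"tz":0.006,"ax":0.3,"ay":-0.5,"az":0.5,"jaw":255},{"tx":0.002,"ty":-0.03,"tz":0.005,"ax":0.2,"ay":-0.3,"az":0.5,"jaw":255},{"tx":0.002,"ty":-0.03,"tz":0,"ax":0,"ay":0,"az":0,"jaw":255},{"tx":0,"ty":-0.015,"tz":0,"ax":0,"ay":0,"az":0,"jaw":255},{"tx":0,"ty":-0.005,"tz":0,"ax":0,"ay":0,"az":0,"jaw":255},{"tx":0,"ty":0,"tz":0,"ax":0,"ay":0,"az":0,"jaw":255}]'

```text
time: 5.85
tool_pos: [0.5183, 0.1818, 0.2173]
tool_rot: [0.001, 1.0, -0.026, 0.007]
contact_force: [-0.2, -0.1, -1.1]
gripper_width: 0.182
```

```bash
python3 - <<'E'
from h import *
chk((.519,.19,.15))
E
```

```text
t 5.85 p [0.5183 0.1818 0.2173] yaw x -3.0 z [ 0.014 -0.003 -1.   ] F [-0.2 -0.1 -1.1] w 0.182 j [ 0.21 -0.13  1.81 -0.01  1.44  1.83]
tool delta [-0.0006 -0.0084  0.0673]
tilt fix deg ax,ay [ 0.15 -0.78]
```

Request:
move_arm --rows '[{"tx":-0.001,"ty":-0.007,"tz":0.02,"ax":0.1,"ay":-0.5,"az":0,"jaw":255},{"tx":0,"ty":0,"tz":0.02,"ax":0,"ay":-0.2,"az":0,"jaw":255},{"tx":0,"ty":0,"tz":0.015,"ax":0,"ay":0,"az":0,"jaw":255},{"tx":0,"ty":0,"tz":0,"ax":0,"ay":0,"az":0,"jaw":255}]'

```text
time: 6.25
tool_pos: [0.5178, 0.1867, 0.1581]
tool_rot: [0.001, 1.0, -0.028, 0.0]
contact_force: [0.1, -0.2, -1.2]
gripper_width: 0.182
```

```bash
python3 - <<'E'
from h import *
chk((.519,.19,.15))
E
```

```text
t 6.25 p [0.5178 0.1867 0.1581] yaw x -3.2 z [ 0.001 -0.001 -1.   ] F [ 0.1 -0.2 -1.2] w 0.182 j [ 0.21 -0.07  1.86 -0.    1.35  1.84]
tool delta [ 0.001  -0.0034  0.0081]
tilt fix deg ax,ay [ 0.07 -0.03]
```

Request:
move_arm --rows '[{"tx":0.001,"ty":-0.004,"tz":0.004,"ax":0,"ay":0,"az":0,"jaw":255},{"tx":0,"ty":0,"tz":0,"ax":0,"ay":0,"az":0,"jaw":255}]'

```text
time: 6.45
tool_pos: [0.5188, 0.19, 0.1529]
tool_rot: [0.001, 1.0, -0.029, -0.0]
contact_force: [-1.1, 0.1, -1.7]
gripper_width: 0.176
```

```bash
python3 - <<'E'
from h import *;from plant import manip;import cv2
chk((.519,.19,.15))
p,R=st()
tip=p+R[:,2]*.0644
for n,(x0,x1,y0,y1) in (("scene",(330,450,130,260)),("top",(130,230,170,260)),("wrist",None or (160,400,120,420))):
    f=manip.grab_frame(n);im=f["color"][y0:y1,x0:x1,::-1];cv2.imwrite(f"pics/{n}_i.png",cv2.resize(im,None,fx=4 if n!="wrist" else 2,fy=4 if n!="wrist" else 2,interpolation=cv2.INTER_CUBIC))
    pj=projw if n=="wrist" else proj
    print(n,"tip px",pj(f,tip).round(1),"slot",pj(f,(.519,.19,.07)).round(1))
E
```

```text
t 6.45 p [0.5188 0.19   0.1529] yaw x -3.3 z [-0.001 -0.001 -1.   ] F [-1.1  0.1 -1.7] w 0.176 j [ 0.22 -0.06  1.86 -0.    1.34  1.85]
tool delta [0.0002 0.     0.0029]
tilt fix deg ax,ay [0.08 0.05]
t 6.45 p [0.5188 0.19   0.1529] yaw x -3.3 z [-0.001 -0.001 -1.   ] F [-1.1  0.1 -1.7] w 0.176 j [ 0.22 -0.06  1.86 -0.    1.34  1.85]
scene tip px [392.5 214.2] slot [391.3 221.9]
top tip px [166.2 213.4] slot [168.3 214.8]
wrist tip px [275.7 226.7] slot [275.5 218.1]
```

View pics/scene_i.png

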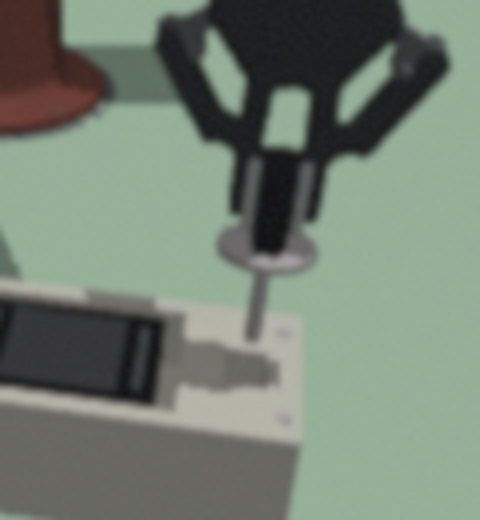

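View pics/top_i.png

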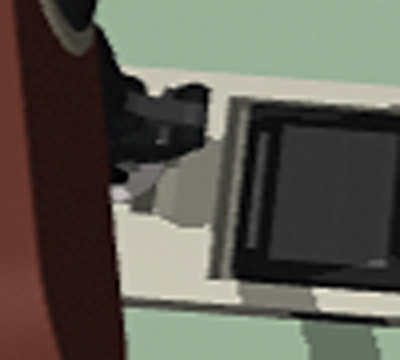

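View pics/wrist_i.png

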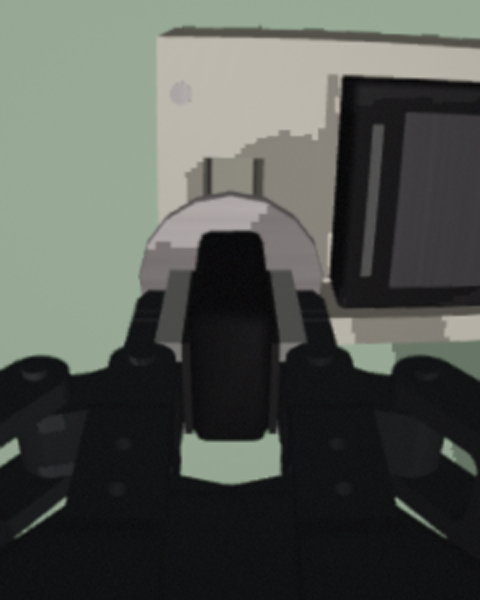

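```bash
python3 - <<'E'
from h import *;import pickle
f=pickle.load(open("f0.pkl","rb"))["scene"];p=np.array([.5188,.19,.0885])
for dx in (0,.05):print((proj(f,p+[0,0,dx])-[330,130])*4)
for w in [(p+[0,0,.05+0.0])+np.array([.024*np.cos(a),.024*np.sin(a),0]) for a in (0,1.57,3.14,4.71)]: print((proj(f,w)-[330,130])*4)
print(rayw.__name__)
E
```

```text
[250.21576692 336.6924081 ]
[264.08258336 249.55109971]
[266.98877073 273.71535206]
[315.18372438 253.77340907]
[261.41093138 226.6883698 ]
[213.5172957  245.33620914]
rayw
```

The view matches the upright-key prediction to within about 1 px. The tip is over the slot, whose walls run at wrist columns 264–289 with the rod at about 275. Inserting.

Request:
move_arm --rows '[{"tx":0,"ty":0,"tz":0.012,"ax":0,"ay":0,"az":0,"jaw":255},{"tx":0,"ty":0,"tz":0.012,"ax":0,"ay":0,"az":0,"jaw":255},{"tx":0,"ty":0,"tz":0.006,"ax":0,"ay":0,"az":0,"jaw":255}]'

```text
time: 6.9
tool_pos: [0.5215, 0.1905, 0.1252]
tool_rot: [-0.0, 1.0, -0.029, 0.004]
contact_force: [-1.0, -0.2, -2.0]
gripper_width: 0.179
```

```bash
python3 - <<'E'
from h import *
chk((.519,.19,.084))
E
```

```text
t 6.9 p [0.5215 0.1905 0.1252] yaw x -3.3 z [ 0.007  0.    -1.   ] F [-1.  -0.2 -2. ] w 0.179 j [ 0.22 -0.03  1.88 -0.    1.29  1.85]
tool delta [-0.0028  0.0007  0.0412]
tilt fix deg ax,ay [-0.03 -0.41]
```

Request:
move_arm --rows '[{"tx":-0.002,"ty":0,"tz":0.01,"ax":0,"ay":-0.4,"az":0,"jaw":255},{"tx":0,"ty":0,"tz":0.01,"ax":0,"ay":0,"az":0,"jaw":255},{"tx":0,"ty":0,"tz":0.004,"ax":0,"ay":0,"az":0,"jaw":255}]'

```text
time: 7.2
tool_pos: [0.5184, 0.1905, 0.0976]
tool_rot: [0.0, 1.0, -0.029, -0.001]
contact_force: [-0.5, 0.7, -1.3]
gripper_width: 0.179
```

```bash
python3 - <<'E'
from h import *
chk((.519,.19,.084))
E
```

```text
t 7.2 p [0.5184 0.1905 0.0976] yaw x -3.3 z [-0.003  0.    -1.   ] F [-0.5  0.7 -1.3] w 0.179 j [0.22 0.   1.9  0.   1.25 1.84]
tool delta [0.0007 0.0004 0.0136]
tilt fix deg ax,ay [0.01 0.17]
```

The tip is just above the tab and upright. Pressing down in small steps.

Request:
move_arm --rows '[{"tx":0,"ty":0,"tz":0.004,"ax":0,"ay":0,"az":0,"jaw":255},{"tx":0,"ty":0,"tz":0.004,"ax":0,"ay":0,"az":0,"jaw":255}]'

```text
time: 7.4
tool_pos: [0.5189, 0.1906, 0.0911]
tool_rot: [0.0, 1.0, -0.029, -0.002]
contact_force: [-4.3, -1.4, 7.2]
gripper_width: 0.179
```

```bash
python3 - <<'E'
from h import *
chk((.519,.19,.084))
E
```

```text
t 7.4 p [0.5189 0.1906 0.0911] yaw x -3.3 z [-0.003 -0.    -1.   ] F [-4.3 -1.4  7.2] w 0.179 j [0.22 0.01 1.9  0.   1.23 1.84]
tool delta [0.0001 0.0006 0.0071]
tilt fix deg ax,ay [0.03 0.19]
```

Request:
move_arm --rows '[{"tx":0,"ty":0,"tz":0.004,"ax":0,"ay":0.2,"az":0,"jaw":255},{"tx":0,"ty":0,"tz":0.003,"ax":0,"ay":0,"az":0,"jaw":255}]'

```text
time: 7.6
tool_pos: [0.5188, 0.1906, 0.0868]
tool_rot: [0.001, 1.0, -0.028, -0.001]
contact_force: [-3.6, -1.6, 7.1]
gripper_width: 0.179
```

```bash
python3 - <<'E'
from h import *
chk((.519,.19,.084))
E
```

```text
t 7.6 p [0.5188 0.1906 0.0868] yaw x -3.3 z [-0.002 -0.001 -1.   ] F [-3.6 -1.6  7.1] w 0.179 j [ 0.22  0.02  1.9  -0.    1.22  1.85]
tool delta [0.0002 0.0006 0.0028]
tilt fix deg ax,ay [0.07 0.12]
```

Request:
move_arm --rows '[{"tx":0,"ty":0,"tz":0.004,"ax":0,"ay":0,"az":0,"jaw":255}]'

```text
time: 7.7
tool_pos: [0.5189, 0.1906, 0.0844]
tool_rot: [0.001, 1.0, -0.028, -0.002]
contact_force: [-7.2, -1.3, 22.2]
gripper_width: 0.179
```

```bash
python3 - <<'E'
from h import *
chk((.519,.19,.084))
E
```

```text
t 7.7 p [0.5189 0.1906 0.0844] yaw x -3.3 z [-0.003 -0.002 -1.   ] F [-7.2 -1.3 22.2] w 0.179 j [ 0.22  0.02  1.9  -0.    1.22  1.85]
tool delta [0.0002 0.0006 0.0004]
tilt fix deg ax,ay [0.1  0.18]
```

The force rises at exactly the predicted home height, so the collar is reaching the dock. One more firm press, then a look.

Request:
move_arm --rows '[{"tx":0,"ty":0,"tz":0.004,"ax":0,"ay":0.2,"az":0,"jaw":255},{"tx":0,"ty":0,"tz":0.004,"ax":0,"ay":0,"az":0,"jaw":255}]'

```text
time: 7.9
tool_pos: [0.5196, 0.1908, 0.0844]
tool_rot: [0.002, 1.0, -0.028, -0.001]
contact_force: [-10.9, -3.3, 18.6]
gripper_width: 0.18
```

```bash
python3 - <<'E'
from h import *;from plant import manip;import cv2
chk((.519,.19,.084))
f=manip.grab_frame("scene");cv2.imwrite("pics/s3.png",cv2.resize(f["color"][150:270,300:440,::-1],None,fx=5,fy=5,interpolation=cv2.INTER_CUBIC))
f=manip.grab_frame("wrist");cv2.imwrite("pics/w4.png",f["color"][:,:,::-1])
E
```

```text
t 7.9 p [0.5196 0.1908 0.0844] yaw x -3.2 z [-0.002 -0.003 -1.   ] F [-10.9  -3.3  18.6] w 0.18 j [ 0.22  0.02  1.9  -0.    1.22  1.85]
tool delta [-0.0005  0.0008  0.0004]
tilt fix deg ax,ay [0.18 0.13]
```

View pics/s3.png

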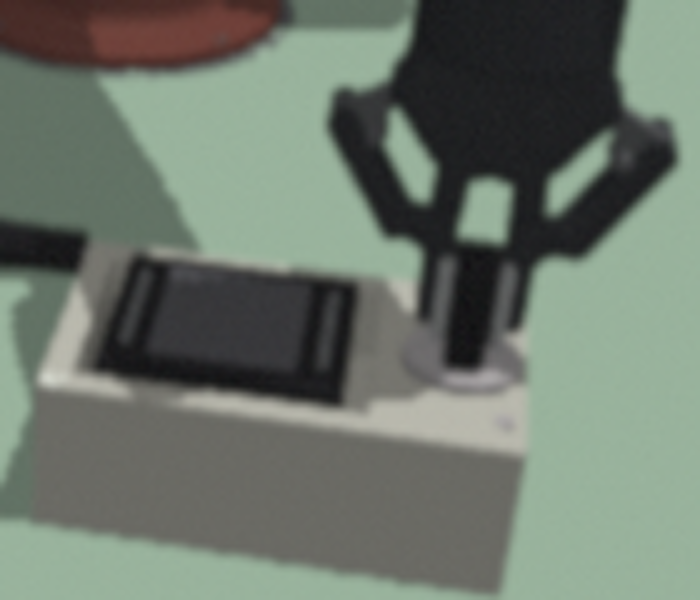

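View pics/w4.png

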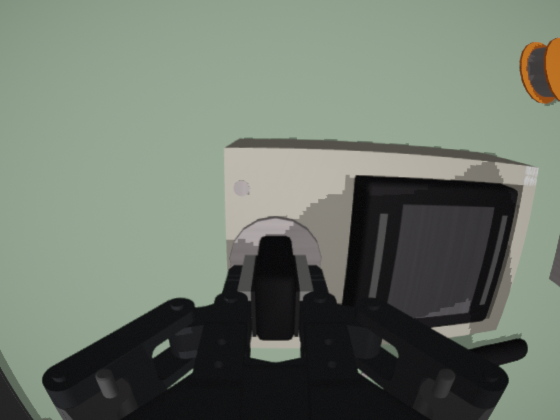

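The collar is on the dock, around scene zoom (465,365), and the pack stands proud of its bay. Releasing and backing up.

Request:
move_arm --rows '[{"tx":0,"ty":0,"tz":0,"ax":0,"ay":0,"az":0,"jaw":100},{"tx":0,"ty":0,"tz":0,"ax":0,"ay":0,"az":0,"jaw":60},{"tx":0,"ty":0,"tz":0,"ax":0,"ay":0,"az":0,"jaw":60},{"tx":0,"ty":0,"tz":0,"ax":0,"ay":0,"az":0,"jaw":60}]'

```text
time: 8.4
tool_pos: [0.5215, 0.1913, 0.0866]
tool_rot: [0.001, 1.0, -0.028, 0.001]
contact_force: [-0.5, 0.6, -0.1]
gripper_width: 0.763
```

```bash
python3 - <<'E'
from h import *
chk((.519,.19,.2))
E
```

```text
t 8.4 p [0.5215 0.1913 0.0866] yaw x -3.2 z [ 0.003 -0.002 -1.   ] F [-0.5  0.6 -0.1] w 0.763 j [ 0.22  0.02  1.9  -0.    1.22  1.85]
tool delta [-0.0021  0.0016 -0.1134]
tilt fix deg ax,ay [ 0.1  -0.16]
```

Request:
move_arm --rows '[{"tx":0,"ty":0,"tz":-0.015,"ax":0,"ay":0,"az":0,"jaw":60},{"tx":0,"ty":0,"tz":-0.03,"ax":0,"ay":0,"az":0,"jaw":60},{"tx":0,"ty":0,"tz":-0.03,"ax":0,"ay":0,"az":0,"jaw":60},{"tx":0,"ty":0,"tz":-0.03,"ax":0,"ay":0,"az":0,"jaw":60},{"tx":-0.03,"ty":0,"tz":-0.02,"ax":0,"ay":0,"az":0,"jaw":60},{"tx":-0.03,"ty":0,"tz":-0.01,"ax":0,"ay":0,"az":0,"jaw":60},{"tx":-0.03,"ty":0,"tz":0,"ax":0,"ay":0,"az":0,"jaw":60},{"tx":0,"ty":0,"tz":0,"ax":0,"ay":0,"az":0,"jaw":60}]'

```text
time: 9.2
tool_pos: [0.4289, 0.1966, 0.2324]
tool_rot: [0.0, 1.0, -0.029, 0.002]
contact_force: [0.3, -0.4, -0.2]
gripper_width: 0.766
```

```bash
python3 - <<'E'
from h import *;from plant import manip;import cv2
st()
f=manip.grab_frame("scene");cv2.imwrite("pics/s4.png",cv2.resize(f["color"][150:270,300:440,::-1],None,fx=5,fy=5,interpolation=cv2.INTER_CUBIC))
for z in (.07,.075,.121):print("pred axis px zoom",z,(proj(f,(.519,.19,z))-[300,150])*5)
f=manip.grab_frame("wrist");cv2.imwrite("pics/w5.png",f["color"][:,:,::-1])
print(projw(f,(.519,.19,.121)),projw(f,(.519,.19,.075)))
E
```

```text
t 9.2 p [0.4289 0.1966 0.2324] yaw x -3.3 z [ 0.004 -0.001 -1.   ] F [ 0.3 -0.4 -0.2] w 0.766 j [ 0.27 -0.33  1.96 -0.    1.51  1.9 ]
pred axis px zoom 0.07 [456.66729082 359.62465652]
pred axis px zoom 0.075 [458.30854054 349.3121294 ]
pred axis px zoom 0.121 [473.93045768 251.15434002]
[277.11416596  97.08017741] [276.7537159  100.42381441]
```

View pics/s4.png

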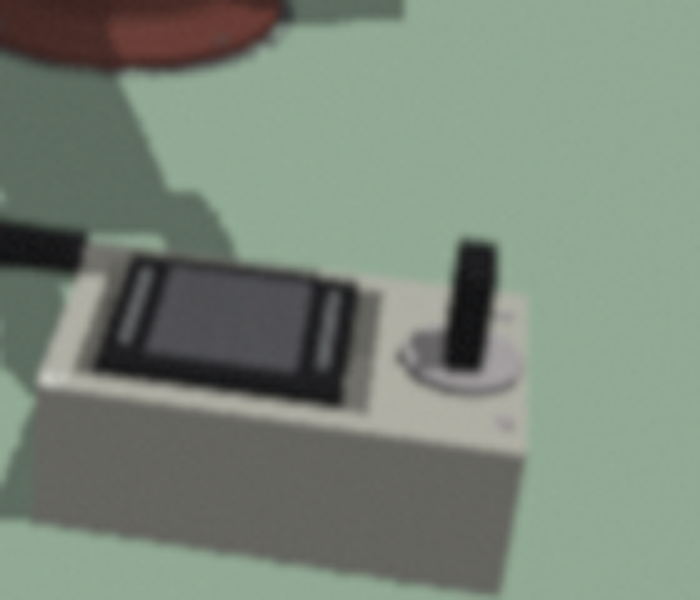

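View pics/w5.png

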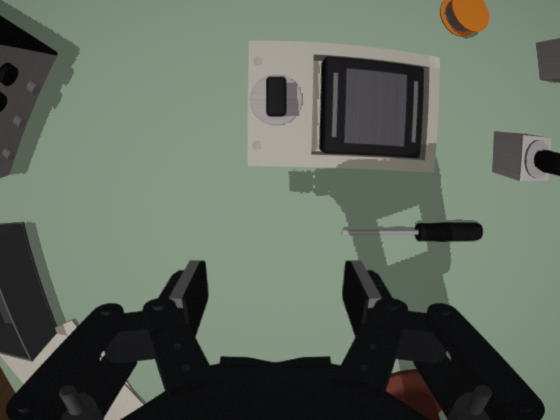

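```bash
python3 - <<'E'
import cv2,pickle,numpy as np
d=pickle.load(open("f0.pkl","rb"))["scene"]["color"][150:270,300:440,::-1]
a=cv2.resize(d,None,fx=5,fy=5,interpolation=cv2.INTER_CUBIC)[200:420,0:560]
b=cv2.imread("pics/s4.png")[200:420,0:560]
cv2.imwrite("pics/cmp.png",np.vstack([a,b]))
E
```

```text
(no output)
```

View pics/cmp.png

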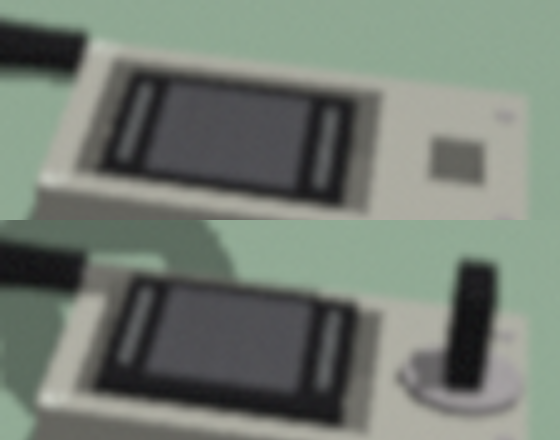

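The pack has risen about 15 zoom pixels (around 7 mm) from the first view. The key is upright with its collar flat on the dock. Handing in.

```bash
python3 - <<'E'
from plant import manip
print(manip.job_done())
E
```

```text
the job is handed in; nothing more can be done
None
```

The release key is in the dock slot, pushed home and standing upright. The gripper has let go and is clear of everything. I handed the job in at about 9.3 s.

- **Pick:** I found the bar-grip key at (0.463, -0.331). The top and wrist cameras agreed to about 1.5 mm. I gripped it at an opening of 15.6 mm (the bar is 16 mm) and lifted it straight out of its stand.
- **Insert:** The key stood upright over the slot at (0.519, 0.190), matching the predicted view to about 1 px. It met the tab at about 7 N. The vertical force rose to about 22 N and the key stopped at the exact height where the collar should rest on the dock.
- **Final pictures:** The collar looks flat on the dock and the key stands upright. The pack is raised about 7 mm by eye from the picture, against 8.4 mm expected for a full press. The tab can't be seen or read directly, so its position is inferred from the key height and the pack's rise.
- **Problems along the way:** My first move call was refused because keys were missing from its rows; the arm did not move. The arm also drifted a few mm on rows with no commanded move, so I re-measured and corrected in small steps.

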